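# Post a rejected shelf leg through the sprung flap of the reject box

## Task

Put the rejected shelf leg, the one with the orange cap, into the red reject box by pushing it foot first through the yellow sprung flap in the box's lid: keep hold of it until it has pushed the flap well open, then let it drop in and let the flap close behind it. Leave the other legs, the tape roll and the screwdriver where they are.

Things in the scene. Friction and masses are not known exactly. Their poses are not given: they have to be found in the camera images.
- leg_reject: The rejected shelf leg, standing upright: white round stem 30 mm in diameter on a black rubber foot disc 40 mm in diameter and 8 mm thick, topped by an orange cap, also 30 mm in diameter, that fills the top 16 mm. 100 mm tall in all, about 0.18 kg. Origin at the centre of the foot's underside, z along the leg to its cap.
- reject_cap (a point): Centre of the top face of the rejected leg's orange cap, 100 mm from the foot's underside.
- leg_white: A good leg of the same shape and size, standing, with a white cap; to be left alone. Origin at the centre of the foot's underside, z up.
- leg_blue: A good leg of the same shape and size, standing, with a blue cap; to be left alone. Origin at the centre of the foot's underside, z up.
- tape_roll: Amber roll of packing tape lying flat, 100 mm in diameter, 48 mm high, to be left alone. Origin at the centre of its underside.
- screwdriver: A loose screwdriver with a red handle, 200 mm long and 26 mm thick, lying on the table, to be left alone. Origin under its middle, x along it towards the tip.
- reject_box: The closed red steel reject box, 160 x 160 mm and 190 mm high, fixed to the table; walls 4 mm, floor 6 mm thick. Origin at the centre of its underside, z up. Its dark lid is 190 mm above the table, with a mouth in the middle measuring 80 mm along the box's x and 72 mm along its y, filled by the flap.
- mouth (a point): Centre of the mouth, level with the top of the lid, 190 mm above the box's underside; axes as the box's.
- flap (a joint): Angle of the yellow flap (76 mm along the box's x, 68 mm along y, 3 mm thick) closing the mouth: 0 shut and level, growing as it swings down into the box, to 1.5 rad. Hinge: the mouth's +x edge. A light spring shuts it: under 1 N at its middle moves it; a leg at the mouth's centre, foot 20 mm below the lid, holds it at about 0.75 rad. Let go, the leg falls in by its own weight.
Not all that is in view belongs to the job. Leave any purple look-alike of the leg_reject alone.

How it is judged:
By the outcome, as a careful person would: the job done as asked, in the order asked, and still so for the second after the job is handed in, with the robot touching nothing.
It also fails if it takes over 40 s, if anything falls off the work surface, if the arm or the gripper's body presses on something with over 40 N, if the wrist force passes 120 N, or if a joint passes its speed limit or range.

## Robot

A 6-joint arm with a two-finger parallel gripper is mounted at the origin on the work surface. World frame = base frame: x ahead of the robot, y to its left, z up, the work surface at z = 0. Lengths are in m, angles in rad, forces in N, time in s.
With the tool pointing down it reaches from about 0.275 to 0.75 m from the base axis. Payload 10.2 kg.
Tool frame: the origin (TCP) lies midway between the tips of the shut fingers; the grasp point (between the pads) lies 19 mm behind it (env.hold_point_z is the distance from the TCP to the grasp point, in m); z points along the fingers, y is the line along which they close (so a half turn about z gives the same grasp; the last joint's range is limited). The gripper opens to 85 mm and grips with 20 to 120 N. Pads are 22 mm wide; open, the fingers measure 114 mm over their backs; the gripper's body (76 mm by 85 mm) begins 54 mm behind the grasp point. The pads swing forward as they close: fully open they stand 13 mm farther back than shut.
Start: joints at [1.027, 0.313, 1.498, -0, 1.331, -0.223], TCP at [0.166, 0.498, 0.231] pointing down, gripper open.
Joint ranges: [-2.94, 2.94], [-0.97, 2.17], [0.19, 2.56], [-1.23, 4.37], [0.02, 3.11], [-2.88, 2.88]. Speed limits (rad/s): [2.39, 2.39, 3.01, 3.14, 3.14, 3.14].

## Interface

Orientations are given as a unit quaternion [x, y, z, w].
In Python, from bench import env, kinematics, monitor, eyes, job gives the robot as it stands. The module is installed in compiled form; this text tells all that it offers. Calls block until the motion is done:
- env.reach(position, orientation): joint-space move of the TCP to a pose.
- env.movel(position, velocity=0.15, frame=None, guard=None): straight line of the TCP; frame=None keeps the orientation; velocity is the mean speed in m/s. With guard (N) it stops when the force on the tool has changed by that much, and returns True; else False.
- env.set_joints(angles): joint-space move.
- env.release() and env.close_gripper(effort=None): open the fingers fully, or close them until they stop; effort is the grip in N (None keeps the last).
- env.hold(seconds).
- kinematics.ik(position, orientation): joint angles nearest the present ones, or None.
- monitor.sense(): the state.
- eyes.grab_frame(name): name is "scene" or "side" or "wrist"; returns a dict with "frame" (420x560x3 uint8, red, green, blue), "mtx" (3x3 intrinsics, pixels), "view" (4x4, takes a point from world to camera coordinates). Camera axes: x right, y down, z forward; pixel columns grow to the right and rows downward; lengths in m; the calibration is good to about 2 mm. A picture is of the moment at which its call begins. There is no depth.
A pose or a line that the arm cannot do raises env.MotionError and nothing moves.
- job.hand_in(): hands the job in; it is judged then, once.
The state is a dict: "clock": time; "joints": joint angles; "qvel": joint speeds; "joint_efforts": joint torques, N m; "position": TCP position; "ee_rot": TCP orientation; "contact_force": force on the tool from outside, world axes, zero at the start; "ft_torque": the same for the moment, N m; "finger_gap": opening from 0.0 (shut) to 1.0 (fully open); "gripper_force": force on a finger pad.
Only numpy, scipy, OpenCV 4.12 (cv2) and the standard library are available. Lean on these libraries where they do the work, as an engineer would, in place of code of your own. Each camera call takes 0.05 s, during which the arm holds its last target. There are 200 camera calls.

## Working session

There is one attempt and no reset: what is moved stays moved. The work goes in short steps, each a Python script; the robot and the scene stay as the last script left them, time stands still between calls to the robot, and variables do not carry over. Pictures are saved under pics/ and viewed, at most 10 in all, crops included, and the job is handed in when it is done.

```bash
mkdir -p pics; cat > h.py <<'E'
import numpy as np, cv2
from bench import env, kinematics, monitor, eyes, job
def grab(n,save=None):
    d=eyes.grab_frame(n)
    if save: cv2.imwrite('pics/'+save,cv2.cvtColor(d['frame'],cv2.COLOR_RGB2BGR))
    return d
def ray(d,px):
    V=np.array(d['view']);R,t=V[:3,:3],V[:3,3]
    v=R.T@np.linalg.solve(np.array(d['mtx']),[px[0],px[1],1.]);return -R.T@t,v/np.linalg.norm(v)
def plane(d,px,z):
    o,v=ray(d,px);return o+v*(z-o[2])/v[2]
def tri(a,pa,b,pb):
    o1,v1=ray(a,pa);o2,v2=ray(b,pb)
    s=np.linalg.lstsq(np.c_[v1,-v2],o2-o1,rcond=None)[0]
    p,q=o1+s[0]*v1,o2+s[1]*v2
    return (p+q)/2,np.linalg.norm(p-q)
E
python3 - <<'E'
from h import *
ims=[grab(n)['frame'] for n in('scene','side')]
for n,i in zip(('scene','side'),ims): cv2.imwrite(f'pics/{n}0.png',cv2.cvtColor(i,cv2.COLOR_RGB2BGR))
s=monitor.sense();print(s['clock'],s['ee_rot'],env.hold_point_z)
E
```

```text
0.1 [ 1.59741471e-01  9.87158715e-01 -5.32352389e-04 -2.26259916e-04] 0.0187
```

View pics/scene0.png

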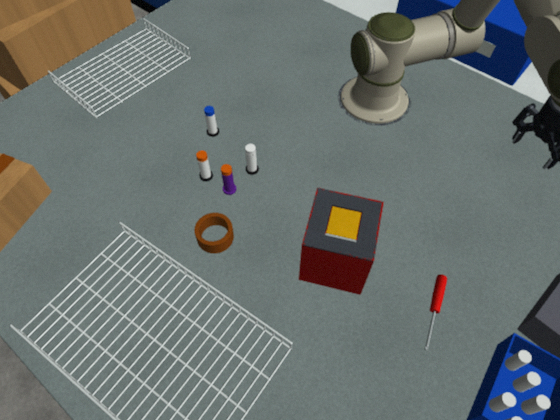

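View pics/side0.png

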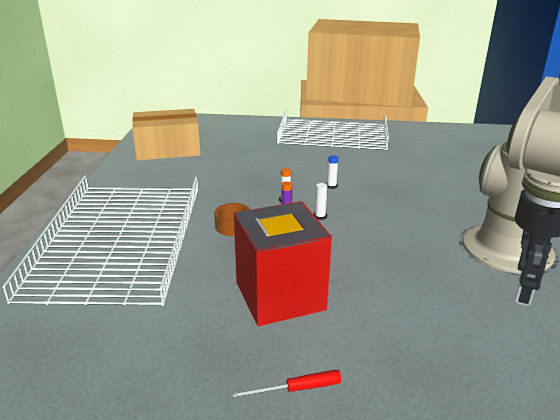

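Scene picture: the white leg with an orange cap is at (203,157), the purple look-alike with an orange cap at (227,170), the white-capped leg at (251,150) and the blue-capped leg at (210,107). The flap is at (343,224), the tape at (214,232) and the screwdriver at (438,295). In the side view the orange caps are at (286,173) (the target) and (286,187) (purple). 

The description fits the white stem with orange cap at scene (203,157). I'll measure it and check with a crop.

```bash
cat >> h.py <<'E'
def blobs(f,lo,hi,roi,amin=15):
    hsv=cv2.cvtColor(f,cv2.COLOR_RGB2HSV);m=cv2.inRange(hsv,np.array(lo),np.array(hi))
    k=np.zeros_like(m);x0,y0,x1,y1=roi;k[y0:y1,x0:x1]=255;m&=k
    n,l,s,c=cv2.connectedComponentsWithStats(m)
    return [(c[i],s[i],(l==i).astype(np.uint8)) for i in range(1,n) if s[i][4]>=amin]
E
python3 - <<'E'
from h import *
a,b=grab('scene'),grab('side')
R={'o':((5,150,120),(16,255,255)),'bl':((105,120,80),(125,255,255)),'pu':((126,80,40),(150,255,255)),'fl':((18,150,100),(32,255,255)),'wh':((0,0,150),(180,60,255))}
for k,(lo,hi) in R.items():
    for n,d,roi in(('scene',a,(180,90,400,250)),('side',b,(215,145,350,250))):
        for c,s,m in blobs(d['frame'],lo,hi,roi): print(k,n,c.round(1),s)
for n,d,roi in(('scene',a,(290,180,400,250)),('side',b,(235,205,330,245))):
    c,s,m=max(blobs(d['frame'],*R['fl'],roi),key=lambda t:t[1][4])
    cnt=max(cv2.findContours(m,0,2)[0],key=cv2.contourArea)
    q=cv2.approxPolyDP(cv2.convexHull(cnt),5,True)[:,0]
    print(n,q.tolist()); print(np.array([plane(d,p,.19) for p in q]).round(4))
f=a['frame'][95:200,185:275]
cv2.imwrite('pics/crop.png',cv2.cvtColor(cv2.resize(f,None,fx=5,fy=5,interpolation=2),cv2.COLOR_RGB2BGR))
E
```

```text
o scene [201.5 155.2] [196 151  11  11  85]
o scene [226.3 169. ] [221 164  11  11  90]
o side [285.4 172. ] [281 168  10   9  74]
o side [286.6 185.8] [282 182  10   9  81]
o side [228.3 217. ] [215 203  35  33 577]
bl scene [208.7 110.4] [204 106  10  10  86]
bl side [332.9 159. ] [329 156   9   7  62]
pu scene [228.6 184.8] [222 174  14  21 211]
pu side [286.3 196.7] [281 190  11  14 130]
fl scene [343.5 222.2] [326 206  35  33 847]
fl side [280.6 224.4] [259 214  45  22 618]
wh scene [384.2 112.4] [359  90  41  31 424]
wh scene [213.3 123.3] [210 114   7  19  91]
wh scene [252.  154.6] [245 143  12  28 178]
wh scene [206.5 168.3] [203 159   8  19  97]
wh scene [346.3 238.2] [339 237  16   4  17]
wh side [335.2 145.4] [316 145  34   3  53]
wh side [332.3 174. ] [327 162  11  24 204]
wh side [285.4 178.8] [281 176  10   7  50]
wh side [321. 199.] [316 182  12  35 346]
wh side [262.  226.7] [256 218  13  18  43]
scene [[332, 206], [360, 212], [355, 238], [326, 231]]
[[0.5553 0.2097 0.19  ]
 [0.5271 0.2692 0.19  ]
 [0.5913 0.2995 0.19  ]
 [0.6183 0.2392 0.19  ]]
side [[303, 229], [269, 235], [259, 219], [292, 214]]
[[0.5249 0.2723 0.19  ]
 [0.5922 0.3022 0.19  ]
 [0.6197 0.241  0.19  ]
 [0.5513 0.2128 0.19  ]]
```

View pics/crop.png

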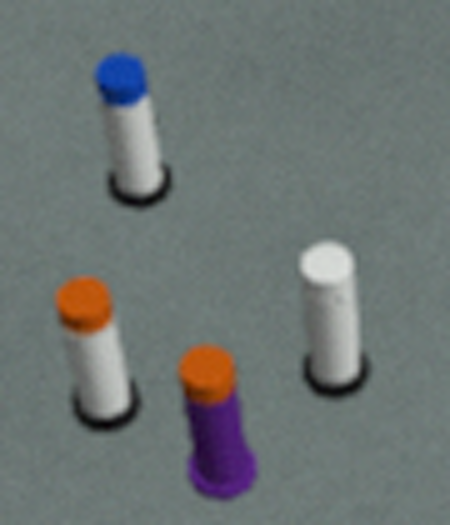

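The crop shows a white stem with an orange cap at crop (85,305), which is scene (202,156). The other orange cap, at crop (208,372), sits on the purple body. The target is confirmed.

```bash
python3 - <<'E'
from h import *
a,b=grab('scene'),grab('side')
for n,p,q in(('rej',(201.5,155.7),(285.4,172)),('pur',(226.3,169),(286.6,185.8)),('blue',(208.7,110.4),(332.9,159)),('flap',(343.5,222.2),(280.6,224.4))):
    t,e=tri(a,p,b,q);print(n,t.round(4),e.round(4),plane(a,p,.19 if n=='flap' else .094).round(4))
print('white',plane(a,(250.5,147.5),.1).round(4))
print('tape',plane(a,(214,227),.048).round(3))
E
```

```text
rej [ 0.595  -0.2011  0.0917] 0.0007 [ 0.5965 -0.1993  0.094 ]
pur [ 0.5848 -0.1155  0.0908] 0.0007 [ 0.5861 -0.1138  0.094 ]
blue [ 0.456  -0.3114  0.0907] 0.0007 [ 0.4585 -0.3084  0.094 ]
flap [0.5727 0.2553 0.1879] 0.0004 [0.5741 0.2559 0.19  ]
white [ 0.4899 -0.1108  0.1   ]
tape [ 0.724 -0.034  0.048]
```

```bash
cat >> h.py <<'E'
from scipy.spatial.transform import Rotation as Ro
def down(az):  # tool down, finger line at azimuth az; pick the half turn with least joint travel
    y=np.array([np.cos(az),np.sin(az),0]);z=np.array([0,0,-1.])
    return Ro.from_matrix(np.c_[np.cross(y,z),y,z]).as_quat()
def best(p,az):
    j0=np.array(monitor.sense()['joints']);c=[]
    for k in(0,np.pi):
        q=down(az+k);j=kinematics.ik(p,q)
        if j is not None:c.append((abs(np.array(j)-j0).max(),k,q,j))
    c.sort(key=lambda t:t[0]);print([(round(t[0],2),np.round(t[3],2)) for t in c]);return c[0][2]
E
python3 - <<'E'
from h import *
p=[.595,-.201,.24]
env.reach(p,best(p,0))
d=grab('wrist','w1.png');s=monitor.sense();print(s['clock'],s['position'])
for c,st,m in blobs(d['frame'],(5,150,120),(16,255,255),(0,0,560,420),60): print(c,st,plane(d,c,.1).round(4))
E
```

```text
[(np.float64(1.54), array([-0.51,  0.54,  1.14, -0.  ,  1.46, -0.51])), (np.float64(2.85), array([-0.51,  0.54,  1.14, -0.  ,  1.46,  2.63]))]
3.2333 [ 0.59518901 -0.20029446  0.24008712]
[266.86555233  81.13372093] [ 247   60   41   43 1376] [ 0.5862 -0.116   0.1   ]
[278.97043478 197.44173913] [ 261  178   38   39 1150] [ 0.5949 -0.2012  0.1   ]
```

View pics/w1.png

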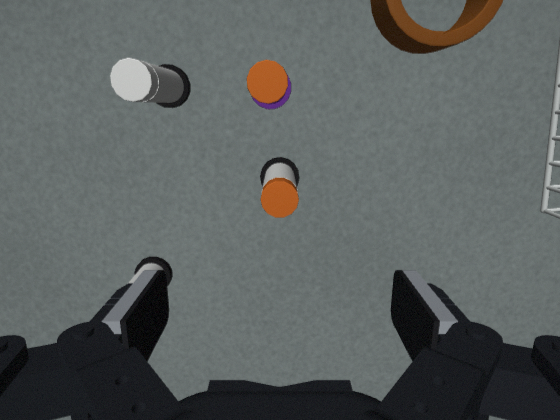

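The wrist picture shows the orange-capped white leg at (279,197) between the fingers, with purple at (267,81) and white at (133,80) clear of them. The position agrees, so I'll grasp.

```bash
python3 - <<'E'
from h import *
xy=[.5949,-.2012]
print(env.movel(xy+[.13]), env.movel(xy+[.054],velocity=.08,guard=8))
s=monitor.sense();print(s['position'])
env.close_gripper(60);s=monitor.sense();print(s['finger_gap'],s['gripper_force'],s['contact_force'])
env.movel(xy+[.31],velocity=.15)
s=monitor.sense();print(s['clock'],s['finger_gap'],s['gripper_force'],s['position'],s['contact_force'])
p=[.573,.2555,.31]
env.reach(p,best(p,np.arctan2(.03,.067)))
s=monitor.sense();print(s['clock'],s['position'])
a,b=grab('scene','s2.png'),grab('side','d2.png')
cv2.imwrite('pics/ab.png',cv2.cvtColor(np.hstack([a['frame'][60:310,200:460],b['frame'][60:310,160:420]]),cv2.COLOR_RGB2BGR))
E
```

```text
False False
[ 0.5952107  -0.20137357  0.05461809]
0.3364759774892495 59.26070272922516 [1.20560557 0.21187177 3.0916538 ]
7.6333 0.33763123319021904 59.25674915313721 [ 0.59477052 -0.20112674  0.3092306 ] [ 0.07300995 -0.46606924 -2.03690733]
[(np.float64(0.75), array([ 0.23,  0.52,  1.  , -0.  ,  1.63, -0.19]))]
9.3083 [0.57348954 0.25442891 0.30990813]
```

View pics/ab.png

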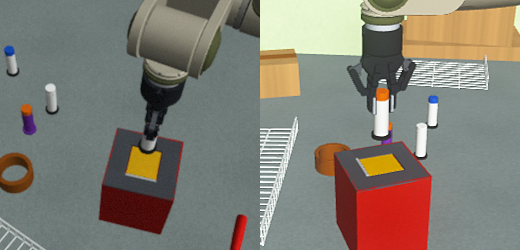

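The leg hangs upright above the flap. In the combined picture its foot is at about (148,150) in the scene half and (381,135) in the side half, over the yellow patch. I'll check the foot position, push in, and look again.

```bash
python3 - <<'E'
from h import *
a,b=grab('scene'),grab('side')
t,e=tri(a,(348,210),b,(281,194));print('foot',t.round(4),e.round(4))
s=monitor.sense();x,y,z=s['position']
if np.hypot(t[0]-.573,t[1]-.2555)<.012:
    print(env.movel([.573,.2555,.235],velocity=.1,guard=15), env.movel([.573,.2555,.202],velocity=.05,guard=15))
    s=monitor.sense();print(s['clock'],s['position'],s['finger_gap'],s['contact_force'])
    a,b=grab('scene'),grab('side')
    f=np.hstack([a['frame'][130:300,280:410],b['frame'][130:300,220:350]])
    cv2.imwrite('pics/in.png',cv2.cvtColor(cv2.resize(f,None,fx=3,fy=3),cv2.COLOR_RGB2BGR))
E
```

```text
foot [0.5764 0.2606 0.2587] 0.011
False False
11.2167 [0.57297484 0.25549246 0.20202745] 0.3381165339298753 [-0.48460328  0.29156852 -2.39385859]
```

View pics/in.png

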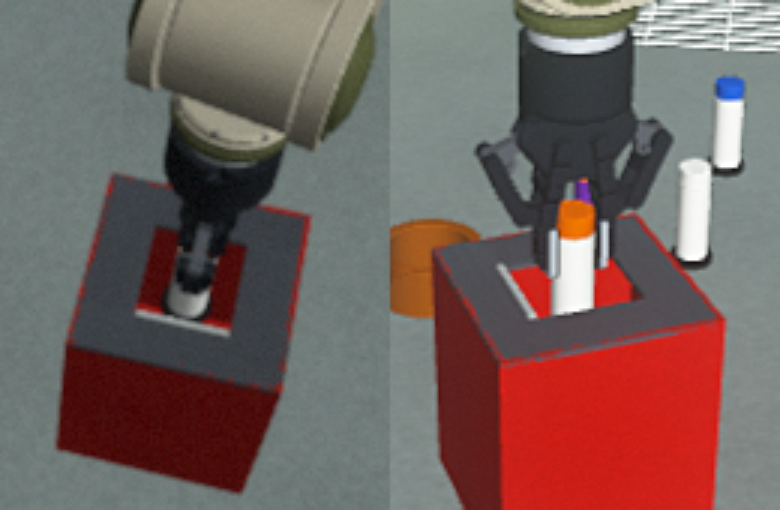

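The leg stands in the mouth with the flap swung down. The pale hinge strip is at (180,322) and (517,292), and the red interior shows. The fingers are above the lid, so I'll release.

```bash
python3 - <<'E'
from h import *
env.release();env.hold(.5)
s=monitor.sense();print(s['clock'],s['finger_gap'],s['contact_force'])
env.movel([.573,.2555,.34],velocity=.15)
env.set_joints([-.1]+list(monitor.sense()['joints'][1:]));env.hold(.5)
s=monitor.sense();print(s['clock'],s['contact_force'])
a,b=grab('scene'),grab('side')
f=np.hstack([a['frame'][80:350,180:460],b['frame'][140:410,205:350]])
cv2.imwrite('pics/end.png',cv2.cvtColor(cv2.resize(f,None,fx=1.8,fy=1.8),cv2.COLOR_RGB2BGR))
E
```

```text
12.4083 1.0024300126155654 [ 1.10916127 -0.26706811 -0.44657009]
14.8167 [ 0.23259176 -0.1901396  -0.20345339]
```

View pics/end.png

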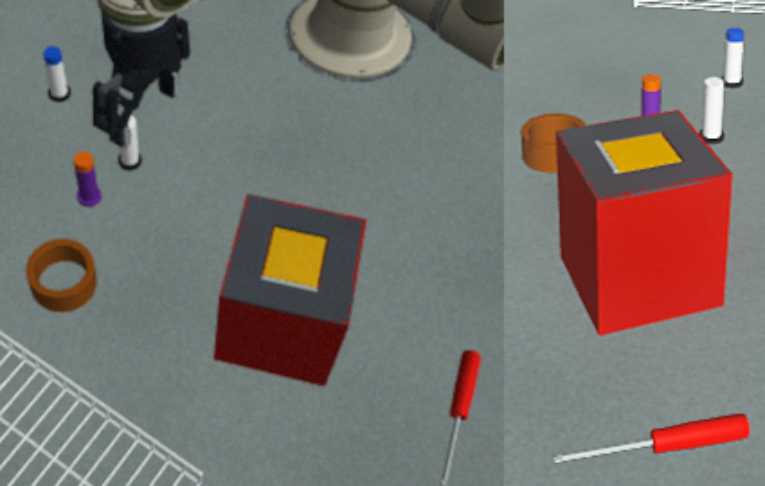

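The leg is gone into the box. The flap is shut and level at (295,258), and the white leg, blue leg, purple leg, tape and screwdriver are all where they were. The arm is clear of everything.

```bash
python3 -c "
from h import *
print(job.hand_in())"
```

```text
the job is handed in; nothing more can be done
None
```

I pushed the orange-capped leg foot first through the flap and let it drop into the reject box; the last pictures showed the flap shut and nothing else moved, and the job is handed in at about 15 s on the robot's clock.

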